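Right the fallen valve, then hold the row against the sprung stop

ROBOT

A 6-joint arm with a two-finger parallel gripper is mounted at the origin on the work surface. World frame = base frame: x ahead of the robot, y to its left, z up, the work surface at z = 0. Lengths are in m, angles in degrees, forces in N, time in s.
With the tool pointing down it reaches from about 0.35 to 0.875 m from the base axis. Payload 4.2 kg.
Tool frame: the origin (TCP) lies on the centre line of the jaws, within the pads' length; the fingertips stand 19 mm ahead of it and the grasp point (between the pads) is the TCP; x points along the fingers, y is the direction in which the jaws open and shut, and the axes are right-handed (so a half turn about x gives the same grasp; the last joint's range is limited). The gripper opens to 87 mm and grips with 3 to 60 N. Pads are 19 mm wide; open, the fingers measure 117 mm over their backs; the gripper's body (75 mm by 190 mm) begins 51 mm behind the grasp point.
Start: joints at [-54.626, 22.042, 0.453, 0, -68.411, -14.817], TCP at [0.219, -0.585, 0.242] pointing down, gripper open.
Joint ranges: [-179.83, 179.83], [-69.29, 118.12], [-61.27, 80.66], [-181.25, 117.63], [-171.15, -9.14], [-177.46, 177.46]. Speed limits (degrees/s): [159.86, 159.86, 180, 180, 180, 180].

INTERFACE

Orientations are given as a 3x3 rotation matrix whose columns are the frame's x, y, z axes.
In Python, from station import r, viewer, job, spotter gives the robot as it stands.
- The arm moves only by the tool play_rows, never from a script. Its argument "commands" is a list of rows, each an object of numbers: "fingers": the gripper command: -1 is fully open, 1 is shut, values between are in proportion; "tx", "ty", "tz": the shift along the tool's x, y, z normalised to -1 to 1, where 1 is 750 mm; "ax", "ay", "az": the turn, a rotation vector about the tool's x, y, z normalised to -1 to 1, where 1 is pi rad. In form: [{"fingers": .., "tx": .., "ty": .., "tz": .., "ax": .., "ay": .., "az": ..}, ...]. A call has 1 to 5 rows; each row is the pose to reach, as a shift and turn from the pose commanded when the call began, along the tool's axes at that moment, turning the shorter way round; what a row does not reach only later rows make up. A row lasts 1/12 s, in which the tool goes at most 41.7 mm and 7.16 degrees, less where a joint would pass 70% of its speed; a pose out of reach is approached as far as the arm can. A call with a number of a shift or a turn outside -1 to 1 is refused whole. A call with a gripper value outside its range is refused whole. The fingers move at their own pace and stop on an object; the grip force is fixed at half the most. Time passes only in rows, so rows that repeat a pose let the fingers close. It gives the time, the measured TCP pose, the force and the opening at its end, in the units of the state.
- r.sense(): the state, without advancing time (a new reading comes with each control period).
- viewer.capture(name): name is "scene" or "top" or "wrist"; returns a dict with "image" (420x560x3 uint8, red, green, blue), "fx", "fy", "cx", "cy" (pixels), "dist" ([k1, k2, p1, p2, k3] as OpenCV has them; the pictures are not rectified), "R" (3x3) and "t" (3): a world point X has camera coordinates R X + t; the wrist camera has in their place "mount" (4x4, takes a point from camera to tool coordinates, whose origin is the TCP and whose axes are the tool frame's). Camera axes: x right, y down, z forward; pixel columns grow to the right and rows downward; lengths in m; the calibration is good to about 2 mm. A picture is of the moment at which its call begins: read the wrist's pose just before it. There is no depth.
- job.finish_job(): hands the job in, once; it reports no verdict.
Trained networks look in a picture, given as the dict that the camera call returned (one of the last four; its "shot" number tells which), for a name from the list of things; names that differ only in an ending like _2 or _b are one class to them, and where a whole thing is asked for, a point or a joint stands for the part that bears it (a point fixed in the world has none). Each returns a list of dicts, best first, with "score" (0 to 1); they miss things now and then, are a little off and sometimes report something else, mostly with a low value. They report only what shows in the picture. A call takes as long as a camera call. They do not tell look-alikes from the thing itself.
- spotter.find_in(name, picture): "uv" ([column, row] in pixels, amid what is visible of it).
- spotter.silhouettes(name, picture): "region" (420x560 bool, what is visible of it) and "uv" ([column, row] in pixels, amid what is visible of it).
The state is a dict: "time_s": time; "joints": joint angles; "joint_velocities": joint speeds; "effort": joint torques, N m; "tcp_pos": TCP position; "ee_rot": TCP orientation; "wrist_force": force on the tool from outside, world axes, zero at the start; "moment": the same for the moment, N m; "gripper_width": opening from 0.0 (shut) to 1.0 (fully open).
Only numpy, scipy, OpenCV 4.12 (cv2) and the standard library are available. Lean on these libraries where they do the work, as an engineer would, in place of code of your own. Each camera call takes 0.05 s, during which the arm holds its last target. There are 200 camera calls.

TASK

One of the three valves in the jig's lane has fallen over: stand it upright on its foot in the lane, without knocking the others over. Then close the row up by pushing on the valve farthest from the stop, until all three stand upright and touch one another and the first presses the sprung stop with its orange pointer in the green part of the scale, never into the red. Finish while holding the row pressed there, so that I can screw the retaining bar down; leave the loose bar, spray can, wrench and screwdriver where they are.

Things in the scene. Friction and masses are not known exactly. Their poses are not given: they have to be found in the camera images.
- jig: Fixed grey plate 200 x 560 mm on the table, its top (the lane's floor) at z = 8 mm; turned up to 0.2 rad. Origin: at table height on the lane's centre line, below the unpressed face of the stop. y runs along the lane towards the stop, x to the far side. Plate: x -120 to 80, y -410 to 150 mm. Valve feet belong at x = 0 (20 mm off at most), places near y = -100, -215, -330 mm (within 8 mm).
- rail (a point): Middle of the top of the steel rail along the lane's far side: 12 mm wide, 410 mm long (jig x 38 to 50, y -410 to 0 mm), its top 24 mm above the table. The lane's near side is open; a painted yellow line marks it at jig x = -32 mm.
- scale (a point): Middle of the top of the stop's scale, beside the stop on the far side: a strip 26 mm wide, 45 mm long, 60 mm above the table, coloured white, green, white, red from the lane outwards. Behind the stop stands its blue bracket (jig y 90 to 106 mm, 80 mm tall).
- stop_face (a point): Black face plate of the sprung stop across the lane's end: 62 mm wide (x), 10 mm thick (y), 12 to 62 mm above the table. This point: the middle of its front, 37 mm above the table; axes as the jig's. Pressed, it slides to the jig's +y against a spring. It carries an orange pointer over the scale.
- stop (a joint): How far the stop is pressed in: 0 m at rest, 0.045 at its end. Spring 450 N/m from zero (0.45 N per mm), friction 0.3 N; let go, it pushes the row back. Pointer on green from 0.013 to 0.029 (about 6 to 13 N), on white to 0.034, then on red.
- valve_blue: Solenoid valve, blue cap: aluminium body 46 x 46 mm, 60 mm tall, black-rimmed foot, round cap 36 mm across, 22 mm tall on top (82 mm in all). 0.2 to 0.42 kg. Origin: centre of the foot; z from foot to cap; x, y square to the sides. Starts upright on the lane, turned up to 0.15 rad from it.
- valve_yellow: Solenoid valve, yellow cap: aluminium body 46 x 46 mm, 60 mm tall, black-rimmed foot, round cap 36 mm across, 22 mm tall on top (82 mm in all). 0.2 to 0.42 kg. Origin: centre of the foot; z from foot to cap; x, y square to the sides. Starts upright on the lane, turned up to 0.15 rad from it.
- valve_red: Solenoid valve, red cap: aluminium body 46 x 46 mm, 60 mm tall, black-rimmed foot, round cap 36 mm across, 22 mm tall on top (82 mm in all). 0.2 to 0.42 kg. Origin: centre of the foot; z from foot to cap; x, y square to the sides. The fallen one: lies on its side on the plate, foot at jig x = 0 (6 mm), cap towards the robot (jig -x, within 0.25 rad), in any of the places, over 55 mm free either side.
- bar: The loose retaining bar, flat steel 30 x 300 x 6 mm, length along its y, lying to the left; bystander. Origin: centre of its underside.
- spray_can: Loose spray can, 60 mm across, 190 mm tall, standing at the left; bystander. Origin: centre of its foot.
- wrench: Loose wrench, 190 mm long, lying at the right near the robot; bystander. Origin: on its underside, near mid length.
- screwdriver: Loose screwdriver, 200 mm long, lying at the right; bystander. Origin: on its underside, near mid length.
Mind the look-alikes: they are no part of the job. What is shaped like the valve_red but pink or turquoise is not meant.

How it is judged:
By the outcome, as a careful person would: the job done as asked, in the order asked, and still so for the second after the job is handed in, while the arm keeps its last pose, push and grip.
It also fails if it takes over 67 s, if anything falls off the work surface, if the arm or the gripper's body presses on something with over 40 N, if the wrist force passes 120 N, or if a joint passes its speed limit or range.

## Working session

There is one attempt and no reset: what is moved stays moved. The work goes in short steps, Python scripts to look and compute and a tool call to move; the robot and the scene stay as the last step left them, time stands still between calls to the robot, and variables do not carry over. Pictures are saved under pics/ and viewed, about 8 in all and at most 12, crops included, and the job is handed in when it is done.

Besides the shell and the picture viewer there is one more tool, called after ">>>" as name(argument=value, ...), one argument or row to a line, values as JSON. play_rows: Moves the arm, as the interface text tells. Its arguments: {"type":"object","properties":{"commands":{"type":"array"}},"required":["commands"]}

```bash
mkdir -p pics; ls; python3 - <<'E'
from station import r,viewer,job,spotter
import cv2,numpy as np
s=r.sense();print(s)
a=viewer.capture("scene");b=viewer.capture("top")
for n,c in(("scene",a),("top",b)):
    cv2.imwrite(f"pics/{n}0.png",c["image"][:,:,::-1]); print({k:v for k,v in c.items() if k!="image"})
for n in["valve_red","valve_blue","valve_yellow","stop_face","scale","rail","jig"]:
    for c in(a,b):
        try:print(n,[(np.round(d["uv"]),round(d["score"],2)) for d in spotter.find_in(n,c)][:4])
        except Exception as e:print(n,e)
E
```

```text
pics
{'time_s': 0.0, 'joints': array([-5.46257840e+01,  2.20918634e+01,  3.79405292e-01, -2.79878543e-02,
       -6.84105322e+01, -1.48175815e+01]), 'joint_velocities': array([-0.05380788,  0.08839442,  0.04439744, -0.05295626, -0.00833038,
       -0.01047714]), 'effort': array([ 9.20502462e-04, -3.90667927e+01,  1.87405801e+01,  4.22004104e+00,
        1.08268214e-02, -1.99803740e-04]), 'tcp_pos': array([ 0.21928815, -0.58467104,  0.24044798]), 'ee_rot': array([[-8.72307056e-04, -3.50963361e-01,  9.36388786e-01],
       [ 2.01321596e-03,  9.36386628e-01,  3.50964428e-01],
       [-9.99997593e-01,  2.19130159e-03, -1.10251624e-04]]), 'wrist_force': array([-0.39654131, -0.50862425, -0.19409831]), 'moment': array([ 0.00041169, -0.00500743, -0.00151772]), 'gripper_width': 0.9977664824368279}
{'fx': 511.3566138921021, 'fy': 511.3566138921021, 'cx': 282.04996575504225, 'cy': 212.22486223751517, 'dist': array([-0.11414942,  0.        ,  0.        ,  0.        ,  0.        ]), 'R': array([[-0.89271979,  0.45031328,  0.01641107],
       [ 0.36430398,  0.74268796, -0.56186938],
       [-0.265
[... 589 characters left out ...]

valve_red [(array([245., 250.]), 0.92), (array([258., 140.]), 0.72), (array([247., 195.]), 0.6), (array([168., 269.]), 0.25)]
valve_blue [(array([240., 194.]), 0.74)]
valve_blue [(array([317., 194.]), 0.74), (array([166., 267.]), 0.55), (array([255., 194.]), 0.42)]
valve_yellow [(array([258., 223.]), 0.56), (array([295., 304.]), 0.53)]
valve_yellow [(array([284., 188.]), 0.61)]
stop_face [(array([292., 304.]), 0.72)]
stop_face [(array([317., 194.]), 0.51)]
scale [(array([285., 282.]), 0.82)]
scale [(array([256., 197.]), 0.78)]
rail [(array([281., 284.]), 0.86)]
rail [(array([254., 195.]), 0.69)]
jig [(array([284., 282.]), 0.87)]
jig [(array([256., 194.]), 0.57), (array([245., 196.]), 0.28)]
```

View pics/scene0.png

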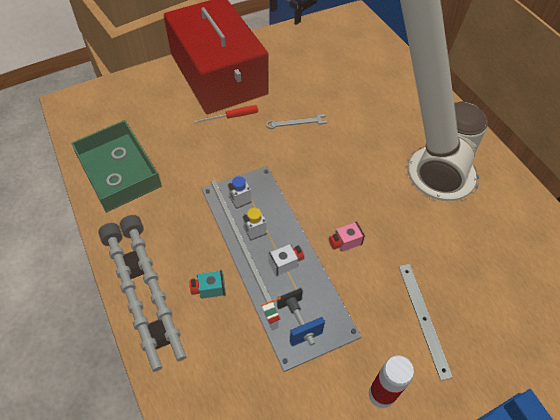

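View pics/top0.png

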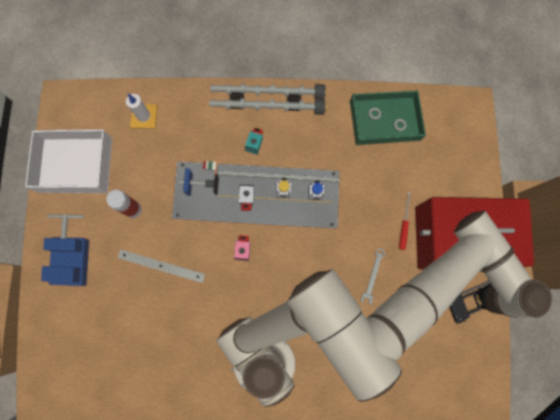

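```bash
cat > h.py <<'E'
import numpy as np,cv2
from station import r,viewer,job,spotter
def K(c):return np.array([[c["fx"],0,c["cx"]],[0,c["fy"],c["cy"]],[0,0,1.]])
def ext(c,s=None):
    if "R" in c:return np.array(c["R"]),np.array(c["t"])
    M=np.array(c["mount"]);T=np.eye(4);T[:3,:3]=s["ee_rot"];T[:3,3]=s["tcp_pos"];W=np.linalg.inv(T@M);return W[:3,:3],W[:3,3]
def ray(c,uv,z,s=None):
    R,t=ext(c,s);n=cv2.undistortPoints(np.float64([[uv]]),K(c),c["dist"])[0,0]
    d=R.T@np.array([n[0],n[1],1]);o=-R.T@t;return o+d*(z-o[2])/d[2]
def proj(c,X,s=None):
    R,t=ext(c,s);return cv2.projectPoints(np.float64(X).reshape(-1,3),cv2.Rodrigues(R)[0],t,K(c),c["dist"])[0][:,0]
def save(c,n,box=None,f=1):
    im=c["image"][:,:,::-1]
    if box:im=im[box[1]:box[3],box[0]:box[2]]
    cv2.imwrite("pics/"+n,cv2.resize(im,None,fx=f,fy=f,interpolation=cv2.INTER_CUBIC))
E
python3 - <<'E'
from h import *
a=viewer.capture("scene");b=viewer.capture("top")
A=a["image"][150:380,190:370];B=b["image"][150:240,160:350]
B=cv2.resize(B[:,:,::-1],None,fx=4,fy=4,interpolation=cv2.INTER_CUBIC)
cv2.imwrite("pics/t1.png",B)
cv2.imwrite("pics/s1.png",cv2.resize(A[:,:,::-1],None,fx=2.6,fy=2.6,interpolation=cv2.INTER_CUBIC))
for n,c in(("top",b),("scene",a)):
    h=cv2.cvtColor(c["image"],cv2.COLOR_RGB2HSV)
    x0,y0,x1,y1=(160,150,350,240) if n=="top" else (190,160,370,380)
    for nm,lo,hi in(("blue",108,125),("yellow",20,32),("red",-4,5)):
        H=h[...,0].astype(int);H=np.where(H>170,H-180,H)
        m=((H>=lo)&(H<=hi)&(h[...,1]>140)&(h[...,2]>80)).astype(np.uint8);k=np.zeros_like(m);k[y0:y1,x0:x1]=1
        N,_,st,ce=cv2.connectedComponentsWithStats(m*k)
        for i in range(1,N):
            if st[i,4]>15:print(n,nm,st[i],ce[i].round(1),ray(c,ce[i],.08).round(4),ray(c,ce[i],.031).round(4))
E
```

```text
top blue [313 183   9  10  67] [317.  187.8] [ 0.5689 -0.1633  0.08  ] [ 0.5802 -0.1688  0.031 ]
top yellow [280 180   8  11  68] [283.6 185.5] [ 0.575  -0.0546  0.08  ] [ 0.5866 -0.0563  0.031 ]
top red [242 204   9   6  44] [246.  206.7] [0.5035 0.0654 0.08  ] [0.5125 0.0679 0.031 ]
top red [239 236   9   4  30] [243.1 237.6] [0.4037 0.0725 0.08  ] [0.4093 0.0752 0.031 ]
scene blue [233 177  12  10 103] [238.4 181.4] [ 0.5667 -0.1677  0.08  ] [ 0.5537 -0.2034  0.031 ]
scene blue [291 319  33  17 133] [305.8 326.8] [0.5981 0.2643 0.08  ] [0.5865 0.2485 0.031 ]
scene blue [310 326  13   9  28] [316.5 330.7] [0.5815 0.2828 0.08  ] [0.5691 0.2678 0.031 ]
scene blue [299 335   6   7  18] [301.2 338.2] [0.6193 0.283  0.08  ] [0.6088 0.2681 0.031 ]
scene yellow [247 208  14  15 162] [254.  214.7] [ 0.5744 -0.0543  0.08  ] [ 0.5617 -0.0848  0.031 ]
scene red [329 235  13  14 110] [335.  242.2] [0.4322 0.105  0.08  ] [0.4129 0.0819 0.031 ]
scene red [293 248  11  13  59] [299.  254.2] [0.5263 0.0958 0.08  ] [0.5114 0.0722 0.031 ]
scene red [190 280  10  15  84] [194.3 287.9] [0.7826 0.0685 0.08  ] [0.7796 0.0436 0.031 ]
scene red [268 316  12   7  48] [273.6 319.1] [0.6534 0.2166 0.08  ] [0.6444 0.1986 0.031 ]
```

View pics/t1.png

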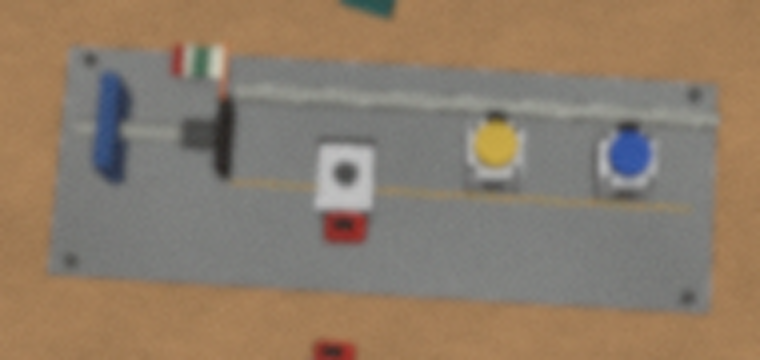

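View pics/s1.png

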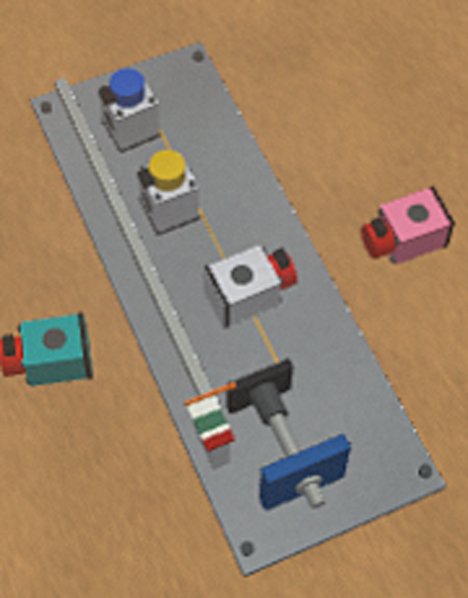

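```bash
cat >> h.py <<'E'
def cmd(p,R):
    "shift+turn normalised from the present measured pose to target"
    s=r.sense();R0=s["ee_rot"];d=R0.T@(np.array(p)-s["tcp_pos"])/.75
    v=cv2.Rodrigues(R0.T@R)[0].ravel()/np.pi
    return d.round(4),v.round(4)
E
python3 - <<'E'
from h import *
from scipy.optimize import least_squares
a=viewer.capture("scene");b=viewer.capture("top")
P=np.array([[.08,.15],[.08,-.41],[-.12,-.41],[-.12,.15]]);
tu=np.array([[70,46],[717,84],[708,312],[48,274]])/4+[160,150]
su=np.array([[245,574],[32,100],[202,43],[445,487]])/2.6+[190,150]
def f(q):
    c,s=np.cos(q[2]),np.sin(q[2]);X=np.c_[P@np.array([[c,s],[-s,c]])+q[:2],np.full(4,.008)]
    return np.r_[(proj(b,X)-tu).ravel(),(proj(a,X)-su).ravel()]
o=least_squares(f,[.6,.15,0]);print(o.x,f(o.x).round(1))
q=o.x;c,s=np.cos(q[2]),np.sin(q[2]);J=np.array([[c,-s],[s,c]])
def tj(X):return (J.T@(np.array(X)[:2]-q[:2])).round(4)
print("blue",tj([.568,-.1655]),"yel",tj([.5747,-.0545]),"redcap",tj([.512,.070]))
print("red body top face", tj(ray(b,np.array([346,178])/4+[160,150],.054)),[tj(ray(b,np.array(u)/4+[160,150],.054)) for u in((320,142),(376,144),(372,212),(314,208))])
for n in["mount"]: w=viewer.capture("wrist");print(np.round(w["mount"],4),w["fx"])
E
```

```text
[ 0.58759005  0.1662879  -0.04836624] [-0.8 -0.7 -0.4 -0.4 -0.2  0.1 -1.2 -0.6 -0.3  0.3 -0.8 -1.4  0.1 -1.6
  1.1 -0.6]
blue [-0.0035 -0.3323] yel [-0.0022 -0.2212] redcap [-0.0708 -0.0998]
red body top face [-0.0337 -0.1022] [array([-0.0048, -0.0787]), array([-0.0037, -0.1248]), array([-0.0608, -0.1254]), array([-0.0604, -0.0778])]
[[-1.300e-03 -2.580e-01  9.661e-01 -1.434e-01]
 [ 1.000e+00 -8.000e-04  1.100e-03  5.000e-04]
 [ 5.000e-04  9.661e-01  2.580e-01 -7.030e-02]
 [ 0.000e+00  0.000e+00  0.000e+00  1.000e+00]] 371.64430254355307
```

>>> play_rows(
  commands=[
    {"tx":-0.067,"ty":0.22,"tz":0.11,"ax":0.13,"ay":0,"az":0,"fingers":-1},
    {"tx":-0.067,"ty":0.22,"tz":0.11,"ax":0.13,"ay":0,"az":0,"fingers":-1},
    {"tx":-0.067,"ty":0.22,"tz":0.11,"ax":0.13,"ay":0,"az":0,"fingers":-1},
    {"tx":-0.067,"ty":0.22,"tz":0.11,"ax":0.13,"ay":0,"az":0,"fingers":-1},
    {"tx":-0.067,"ty":0.22,"tz":0.11,"ax":0.13,"ay":0,"az":0,"fingers":-1},
  ],
)

```text
time_s: 1.47
tcp_pos: [0.2385, -0.3991, 0.2931]
ee_rot: [[0.001, 0.05, 0.999], [-0.001, 0.999, -0.05], [-1.0, -0.001, 0.001]]
wrist_force: [0.2, 1.4, 0.5]
gripper_width: 1.001
```

>>> play_rows(
  commands=[
    {"tx":0,"ty":0.24,"tz":0.138,"ax":0,"ay":-0.1,"az":0,"fingers":-1},
    {"tx":0,"ty":0.24,"tz":0.138,"ax":0,"ay":-0.1,"az":0,"fingers":-1},
    {"tx":0,"ty":0.24,"tz":0.138,"ax":0,"ay":-0.1,"az":0,"fingers":-1},
    {"tx":0,"ty":0.24,"tz":0.138,"ax":0,"ay":-0.1,"az":0,"fingers":-1},
    {"tx":0,"ty":0.24,"tz":0.138,"ax":0,"ay":-0.1,"az":0,"fingers":-1},
  ],
)

```text
time_s: 1.88
tcp_pos: [0.3508, -0.2258, 0.2929]
ee_rot: [[0.312, 0.052, 0.949], [-0.016, 0.999, -0.049], [-0.95, -0.0, 0.313]]
wrist_force: [0.6, -0.9, -0.3]
gripper_width: 1.0
```

```bash
cat >> h.py <<'E'
O=np.array([.5876,.1663]);X=np.array([.9988,-.0483,0]);Y=np.array([.0483,.9988,0]);Z=np.array([0,0,1.])
def Rt(al):
    a=np.radians(al);x=np.sin(a)*X-np.cos(a)*Z;return np.c_[x,Y,np.cross(x,Y)]
def W(jx,jy,z):return np.r_[O,0]+jx*X+jy*Y+z*Z
def Jg(p):
    d=np.array(p)-np.r_[O,0];return np.array([d@X,d@Y,d[2]]).round(4)
E
python3 - <<'E'
from h import *
s=r.sense();print(s["joints"].round(1),s["tcp_pos"],Jg(s["tcp_pos"]));print(cmd(W(-.049,-.101,.22),Rt(35)))
E
```

```text
[-12.5  -9.3 -29.   -3.7 -52.4 -78.7] [ 0.3507639  -0.22580368  0.29293184] [-0.2176 -0.4031  0.2929]
(array([0.1621, 0.4036, 0.1819]), array([-0.001 , -0.0933,  0.0006]))
```

>>> play_rows(
  commands=[
    {"tx":0.162,"ty":0.4036,"tz":0.182,"ax":0,"ay":-0.0933,"az":0,"fingers":-1},
    {"tx":0.162,"ty":0.4036,"tz":0.182,"ax":0,"ay":-0.0933,"az":0,"fingers":-1},
    {"tx":0.162,"ty":0.4036,"tz":0.182,"ax":0,"ay":-0.0933,"az":0,"fingers":-1},
    {"tx":0.162,"ty":0.4036,"tz":0.182,"ax":0,"ay":-0.0933,"az":0,"fingers":-1},
    {"tx":0.162,"ty":0.4036,"tz":0.182,"ax":0,"ay":-0.0933,"az":0,"fingers":-1},
  ],
)

```text
time_s: 2.3
tcp_pos: [0.4337, -0.1001, 0.2593]
ee_rot: [[0.57, 0.051, 0.82], [-0.032, 0.999, -0.041], [-0.821, -0.003, 0.571]]
wrist_force: [0.5, -1.7, 1.4]
gripper_width: 1.002
```

```bash
python3 - <<'E'
from h import *
s=r.sense();print(s["joints"].round(1),s["tcp_pos"],Jg(s["tcp_pos"]));print(cmd(W(-.049,-.101,.20),Rt(35)))
E
```

```text
[  11.1  -12.5  -52.9   27.9  -17.5 -128.3] [ 0.43371283 -0.1001152   0.25932843] [-0.1408 -0.2735  0.2593]
(array([0.1339, 0.2306, 0.0552]), array([-0.0003, -0.001 ,  0.0013]))
```

>>> play_rows(
  commands=[
    {"tx":0.134,"ty":0.23,"tz":0.055,"ax":0,"ay":0.11,"az":0,"fingers":-1},
    {"tx":0.134,"ty":0.23,"tz":0.055,"ax":0,"ay":0.11,"az":0,"fingers":-1},
    {"tx":0.134,"ty":0.23,"tz":0.055,"ax":0,"ay":0.11,"az":0,"fingers":-1},
    {"tx":0.134,"ty":0.23,"tz":0.055,"ax":0,"ay":0.11,"az":0,"fingers":-1},
    {"tx":0.134,"ty":0.23,"tz":0.055,"ax":0,"ay":0.11,"az":0,"fingers":-1},
  ],
)

```text
time_s: 2.72
tcp_pos: [0.5374, 0.0678, 0.1996]
ee_rot: [[0.258, 0.053, 0.965], [-0.017, 0.999, -0.051], [-0.966, -0.003, 0.259]]
wrist_force: [0.3, -0.5, 0.5]
gripper_width: 1.002
```

```bash
python3 - <<'E'
from h import *
from scipy.optimize import least_squares
s=r.sense();print(s["joints"].round(2),s["tcp_pos"],Jg(s["tcp_pos"]),s["ee_rot"].round(3))
D=[([-54.626,22.09,.379,-.028,-68.41,-14.8],[.2193,-.5847,.2404]),([-12.5,-9.3,-29,-3.7,-52.4,-78.7],[.3508,-.2258,.2929]),([11.1,-12.5,-52.9,27.9,-17.5,-128.3],[.4337,-.1001,.2593]),(s["joints"],s["tcp_pos"])]
def rot(ax,d):return cv2.Rodrigues(np.array(ax,float)*np.radians(d))[0]
def fk(j,q):
    a1,d1,L2,a3,L3,L6=q
    M=rot([0,0,1],j[0]);p=M@[a1,0,d1]
    U=M@rot([0,1,0],j[1]);p=p+U@[0,0,L2]
    F=M@rot([0,1,0],j[1]-j[2]);p=p+F@[L3,0,a3]
    T=F@rot([1,0,0],j[3])@rot([0,1,0],-j[4]);return p+T@[L6,0,0],T[:,0]
f=lambda q:np.concatenate([fk(np.array(j),q)[0]-p for j,p in D])
for q0 in([0,.3,.4,0,.4,.3],[.1,.4,.4,.1,.4,.2]):
    o=least_squares(f,q0);print(o.x.round(4),f(o.x).round(3))
print([fk(np.array(j),o.x)[1].round(3) for j,_ in D])
E
```

```text
[  28.33    9.56  -29.83   12.76  -38.51 -130.53] [0.53744572 0.0677984  0.19955192] [-0.0453 -0.1008  0.1996] [[ 0.258  0.053  0.965]
 [-0.017  0.999 -0.051]
 [-0.966 -0.003  0.259]]
[ 0.6987 -0.5661 -0.0787  0.2345 -0.1921 -0.6372] [ 0.116  0.113  0.047  0.06   0.168 -0.046 -0.055  0.083 -0.076 -0.015
  0.114  0.075]
[ 0.6987 -0.5661 -0.0787  0.2345 -0.1921 -0.6372] [ 0.116  0.113  0.047  0.06   0.168 -0.046 -0.055  0.083 -0.076 -0.015
  0.114  0.075]
[array([-0.002,  0.001, -1.   ]), array([ 0.29 , -0.117, -0.95 ]), array([ 0.517,  0.245, -0.821]), array([ 0.128,  0.225, -0.966])]
```

```bash
cat > kin.py <<'E'
from h import *
from scipy.optimize import least_squares
def rot(ax,d):return cv2.Rodrigues(np.array(ax,float)*np.radians(d))[0]
def fk(j,q,sg):
    a1,d1,L2,a3,L3,L6,j00,lat=q
    M=rot([0,0,1],j[0]+j00);p=M@[a1,lat,d1]
    U=M@rot([0,1,0],j[1]);p=p+U@[0,0,L2]
    F=M@rot([0,1,0],j[1]-j[2]);p=p+F@[L3,0,a3]
    T=F@rot([1,0,0],sg*j[3])@rot([0,1,0],-j[4]);return p+T@[L6,0,0],T[:,0]
D=[([-54.626,22.09,.379,-.028,-68.41,-14.8],[.2193,-.5847,.2404],[0,0,-1]),([-12.5,-9.3,-29,-3.7,-52.4,-78.7],[.3508,-.2258,.2929],[.312,-.016,-.95]),([11.1,-12.5,-52.9,27.9,-17.5,-128.3],[.4337,-.1001,.2593],[.57,-.032,-.821]),([28.33,9.56,-29.83,12.76,-38.51,-130.53],[.5374,.0678,.1996],[.258,-.017,-.966])]
E
python3 - <<'E'
from kin import *
for sg in(1,-1):
    f=lambda q:np.concatenate([np.r_[(x:=fk(np.array(j),q,sg))[0]-p,x[1]-d] for j,p,d in D])
    o=least_squares(f,[.0,.4,.4,.1,.4,.2,-20,0]);print(o.x.round(4),f(o.x).round(3).reshape(-1,6))
E
```

```text
[ 3.48200e-01 -1.25600e-01  3.44400e-01  1.19500e-01  9.27000e-02
  1.68000e-02 -2.31708e+01  3.00000e-02] [[-0.061 -0.003  0.013 -0.001  0.002  0.   ]
 [ 0.012  0.001 -0.013 -0.092 -0.205 -0.   ]
 [-0.005  0.042 -0.031  0.001  0.054  0.   ]
 [ 0.014  0.014  0.032 -0.052  0.174  0.   ]]
[ 0.1531  0.1051  0.5528  0.0146  0.2502  0.3004 -0.1607 -0.152 ] [[ 0.002  0.008 -0.003 -0.001  0.002  0.   ]
 [ 0.006  0.006  0.002 -0.    -0.002 -0.   ]
 [-0.004 -0.015 -0.012  0.001 -0.001  0.   ]
 [ 0.007  0.004  0.013  0.    -0.001  0.   ]]
```

```bash
cat > kin2.py <<'E'
from kin import *
def fk2(j,q):
    a1,d1,L2,a3,L3,L6,lat,l2=q
    M=rot([0,0,1],j[0]);p=M@[a1,lat,d1]
    U=M@rot([0,1,0],j[1]);p=p+U@[0,0,L2]
    F=M@rot([0,1,0],j[1]-j[2]);p=p+F@[L3,0,a3]
    T=F@rot([1,0,0],-j[3])@rot([0,1,0],-j[4]);return p+T@[L6,l2,0],T
f=lambda q:np.concatenate([fk2(np.array(j),q)[0]-p for j,p,d in D])
o=least_squares(f,[.15,.1,.55,.01,.25,.3,-.15,0]);q=o.x
E
python3 - <<'E'
from kin2 import *
print(q.round(4),f(q).round(4))
lo=np.array([-179.,-69,-61,-181,-171]);hi=np.array([179,118,80.6,117,-9.2])
def ik(p,al,j0):
    R=Rt(al);g=lambda j:np.r_[(x:=fk2(j,q))[0]-p,(x[1][:,0]-R[:,0])*.3]
    s=least_squares(g,np.clip(j0,lo+1,hi-1),bounds=(lo,hi));return s.x,abs(s.fun).max()
j=np.array(D[3][0][:5])
for al in(15,20,25,30,35,40):
    j,e=ik(W(-.049,-.101,.033),al,j);print(al,j.round(1),round(e,4))
j=np.array(D[3][0][:5])
for al in(15,0,-15,-30,-45,-60,-70):
    j,e=ik(W(-.0,-.101,.055),al,j);print(al,j.round(1),round(e,4))
E
```

```text
[ 0.0026  0.1608  0.564  -0.0008  0.4198  0.287  -0.0025 -0.1572] [ 0.0001  0.0001 -0.0001 -0.0001 -0.0001  0.0001  0.0001 -0.0001  0.
 -0.0001  0.0001  0.    ]
15 [ 23.7  23.2 -47.5  39.5  -9.2] 0.0077
20 [ 23.4  22.3 -47.4  40.3  -9.2] 0.0274
25 [  5.   21.3 -53.7 117.   -9.2] 0.0279
30 [  5.2  20.4 -53.6 117.   -9.3] 0.0435
35 [  7.5  19.9 -54.1 117.  -13.2] 0.0545
40 [ 10.3  19.7 -54.7 117.  -17.9] 0.063
15 [ 24.   24.7 -37.7  25.7 -15.6] 0.0
0 [ 22.2  29.5 -17.9  -0.  -42.6] 0.0
-15 [ 19.3  35.8  -4.6  -6.2 -63.6] 0.0
-30 [ 17.1  43.1   7.1  -9.9 -82.6] 0.0
-45 [  15.5   50.8   17.8  -13.  -100.2] 0.0
-60 [  14.3   58.5   27.2  -16.5 -116.6] 0.0
-70 [  13.7   63.4   32.6  -19.4 -126.8] 0.0
```

```bash
python3 - <<'E'
from h import *
print(cmd(W(-.047,-.101,.10),Rt(9)));print(cmd(W(-.047,-.101,.034),Rt(9)))
w=viewer.capture("wrist");save(w,"w1.png")
E
```

```text
(array([ 0.1276,  0.0002, -0.0365]), array([-0.0014,  0.0333,  0.0014]))
(array([ 0.2126,  0.0005, -0.0593]), array([-0.0014,  0.0333,  0.0014]))
```

View pics/w1.png

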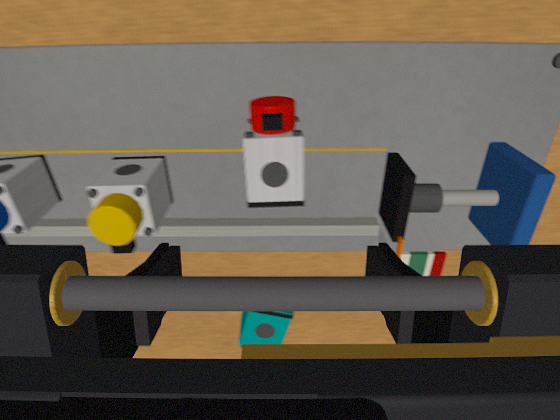

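>>> play_rows(
  commands=[
    {"tx":0.053,"ty":0,"tz":-0.015,"ax":0,"ay":0.0333,"az":0,"fingers":-1},
    {"tx":0.106,"ty":0,"tz":-0.03,"ax":0,"ay":0.0333,"az":0,"fingers":-1},
    {"tx":0.15,"ty":0,"tz":-0.042,"ax":0,"ay":0.0333,"az":0,"fingers":-1},
    {"tx":0.18,"ty":0,"tz":-0.05,"ax":0,"ay":0.0333,"az":0,"fingers":-1},
    {"tx":0.2,"ty":0,"tz":-0.056,"ax":0,"ay":0.0333,"az":0,"fingers":-1},
  ],
)

```text
time_s: 3.18
tcp_pos: [0.5315, 0.0635, 0.041]
ee_rot: [[0.151, 0.054, 0.987], [-0.014, 0.999, -0.053], [-0.988, -0.006, 0.151]]
wrist_force: [-0.8, 0.2, 0.3]
gripper_width: 1.004
```

```bash
python3 - <<'E'
from h import *
s=r.sense();print(s["joints"].round(1),Jg(s["tcp_pos"]),s["wrist_force"]);print(cmd(W(-.047,-.101,.034),Rt(9)))
E
```

```text
[  26.4   24.1  -36.4   12.   -22.5 -130.3] [-0.0511 -0.1054  0.041 ] [-0.80364601  0.15438453  0.2615699 ]
(array([0.01  , 0.0059, 0.004 ]), array([-0.0016, -0.0017,  0.0022]))
```

>>> play_rows(
  commands=[
    {"tx":0.009,"ty":0.006,"tz":0.004,"ax":0,"ay":0,"az":0,"fingers":-1},
    {"tx":0.009,"ty":0.006,"tz":0.004,"ax":0,"ay":0,"az":0,"fingers":1},
    {"tx":0.009,"ty":0.006,"tz":0.004,"ax":0,"ay":0,"az":0,"fingers":1},
    {"tx":0.009,"ty":0.006,"tz":0.004,"ax":0,"ay":0,"az":0,"fingers":1},
    {"tx":0.009,"ty":0.006,"tz":0.004,"ax":0,"ay":0,"az":0,"fingers":1},
  ],
)

```text
time_s: 3.6
tcp_pos: [0.538, 0.0689, 0.0392]
ee_rot: [[0.157, 0.054, 0.986], [-0.011, 0.999, -0.053], [-0.987, -0.003, 0.158]]
wrist_force: [-0.7, 0.3, 0.4]
gripper_width: 0.783
```

>>> play_rows(
  commands=[
    {"tx":0,"ty":0,"tz":0,"ax":0,"ay":0,"az":0,"fingers":1},
    {"tx":0,"ty":0,"tz":0,"ax":0,"ay":0,"az":0,"fingers":1},
    {"tx":0,"ty":0,"tz":0,"ax":0,"ay":0,"az":0,"fingers":1},
    {"tx":0,"ty":0,"tz":0,"ax":0,"ay":0,"az":0,"fingers":1},
  ],
)

```text
time_s: 3.93
tcp_pos: [0.5367, 0.068, 0.0381]
ee_rot: [[0.154, 0.054, 0.987], [-0.013, 0.999, -0.053], [-0.988, -0.005, 0.155]]
wrist_force: [-0.4, -2.2, 4.6]
gripper_width: 0.523
```

```bash
python3 - <<'E'
from h import *
s=r.sense();print(s["joints"].round(1),Jg(s["tcp_pos"]),s["wrist_force"],s["gripper_width"]);print(cmd(W(-.03,-.101,.12),Rt(-25)))
E
```

```text
[  26.6   24.8  -36.    12.4  -22.1 -130.9] [-0.0461 -0.1007  0.0381] [-0.40823641 -2.19018     4.64702645] 0.5229582492219651
(array([-0.1045, -0.0008,  0.0381]), array([-0.0022,  0.1883,  0.0013]))
```

>>> play_rows(
  commands=[
    {"tx":-0.04,"ty":0,"tz":0.006,"ax":0,"ay":0.03,"az":0,"fingers":1},
    {"tx":-0.08,"ty":0,"tz":0.02,"ax":0,"ay":0.07,"az":0,"fingers":1},
    {"tx":-0.1,"ty":0,"tz":0.03,"ax":0,"ay":0.11,"az":0,"fingers":1},
    {"tx":-0.104,"ty":0,"tz":0.038,"ax":0,"ay":0.15,"az":0,"fingers":1},
    {"tx":-0.104,"ty":0,"tz":0.038,"ax":0,"ay":0.188,"az":0,"fingers":1},
  ],
)

```text
time_s: 4.35
tcp_pos: [0.5557, 0.0689, 0.1231]
ee_rot: [[-0.313, 0.054, 0.948], [0.014, 0.999, -0.052], [-0.95, -0.002, -0.313]]
wrist_force: [0.6, -0.2, -4.5]
gripper_width: 0.524
```

```bash
python3 - <<'E'
from h import *
s=r.sense();print(s["joints"].round(1),Jg(s["tcp_pos"]),s["wrist_force"],s["gripper_width"]);print(cmd(W(-.015,-.101,.12),Rt(-60)))
E
```

```text
[  19.9   30.7   -2.8   -7.2  -73.5 -109.9] [-0.0271 -0.0988  0.1231] [ 0.62817354 -0.2378345  -4.51345495] 0.5242264475174117
(array([-0.0011, -0.0029,  0.0167]), array([-0.0019,  0.232 , -0.0005]))
```

>>> play_rows(
  commands=[
    {"tx":0,"ty":-0.003,"tz":0.004,"ax":0,"ay":0.04,"az":0,"fingers":1},
    {"tx":0,"ty":-0.003,"tz":0.008,"ax":0,"ay":0.078,"az":0,"fingers":1},
    {"tx":0,"ty":-0.003,"tz":0.012,"ax":0,"ay":0.117,"az":0,"fingers":1},
    {"tx":0,"ty":-0.003,"tz":0.016,"ax":0,"ay":0.156,"az":0,"fingers":1},
    {"tx":0,"ty":-0.003,"tz":0.016,"ax":0,"ay":0.195,"az":0,"fingers":1},
  ],
)

```text
time_s: 4.77
tcp_pos: [0.5654, 0.0651, 0.1138]
ee_rot: [[-0.805, 0.056, 0.59], [0.042, 0.998, -0.038], [-0.591, -0.006, -0.806]]
wrist_force: [0.6, 0.5, -4.1]
gripper_width: 0.526
```

```bash
python3 - <<'E'
from h import *
s=r.sense();print(s["joints"].round(1),Jg(s["tcp_pos"]),s["wrist_force"],s["gripper_width"]);print(cmd(W(0,-.101,.11),Rt(-70)))
E
```

```text
[  14.9   50.1   21.6  -15.6 -113.1 -107.5] [-0.0173 -0.1022  0.1138] [ 0.55361885  0.51975558 -4.10710682] 0.5258159464485518
(array([-0.0156,  0.0018,  0.0177]), array([-0.0029,  0.0903, -0.0014]))
```

>>> play_rows(
  commands=[
    {"tx":-0.005,"ty":0.002,"tz":0.006,"ax":0,"ay":0.035,"az":0,"fingers":1},
    {"tx":-0.01,"ty":0.002,"tz":0.012,"ax":0,"ay":0.07,"az":0,"fingers":1},
    {"tx":-0.0156,"ty":0.002,"tz":0.0177,"ax":0,"ay":0.0903,"az":0,"fingers":1},
    {"tx":-0.0156,"ty":0.002,"tz":0.0177,"ax":0,"ay":0.0903,"az":0,"fingers":1},
    {"tx":-0.0156,"ty":0.002,"tz":0.0177,"ax":0,"ay":0.0903,"az":0,"fingers":1},
  ],
)

```text
time_s: 5.18
tcp_pos: [0.5815, 0.0655, 0.1083]
ee_rot: [[-0.938, 0.056, 0.343], [0.05, 0.998, -0.026], [-0.344, -0.007, -0.939]]
wrist_force: [-0.8, -0.3, -3.8]
gripper_width: 0.525
```

```bash
python3 - <<'E'
from h import *
s=r.sense();print(s["joints"].round(1),Jg(s["tcp_pos"]),s["wrist_force"],s["gripper_width"])
w=viewer.capture("scene");save(w,"s2.png",(190,150,420,330),3.2)
for h in (.058,.068):print(h,cmd(W(0,-.101,h),Rt(-70)))
E
```

```text
[  13.5   59.6   33.1  -20.7 -130.6 -110.1] [-0.0012 -0.1009  0.1083] [-0.79791653 -0.3037727  -3.76240397] 0.5250159281031817
0.058 (array([0.0229, 0.0004, 0.0661]), array([-0.0029,  0.0016, -0.0014]))
0.068 (array([0.0183, 0.0003, 0.0535]), array([-0.0029,  0.0016, -0.0014]))
```

View pics/s2.png

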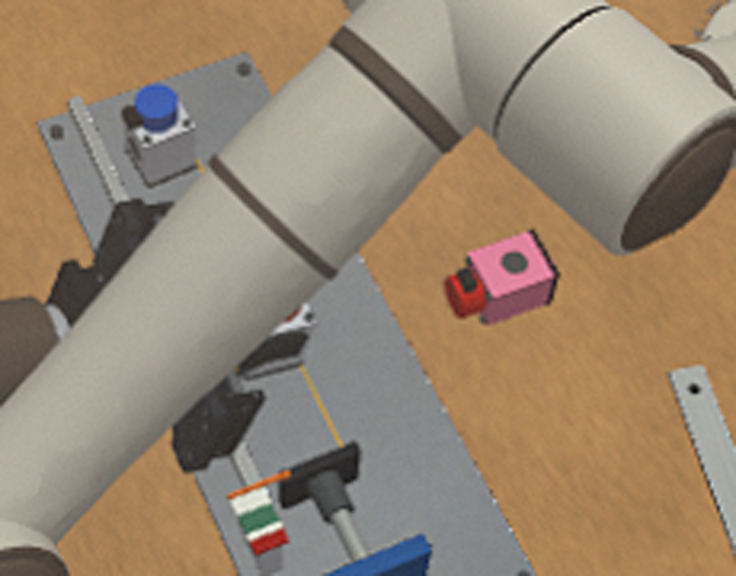

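>>> play_rows(
  commands=[
    {"tx":0.008,"ty":0,"tz":0.02,"ax":0,"ay":0,"az":0,"fingers":1},
    {"tx":0.014,"ty":0,"tz":0.04,"ax":0,"ay":0,"az":0,"fingers":1},
    {"tx":0.018,"ty":0,"tz":0.053,"ax":0,"ay":0,"az":0,"fingers":1},
    {"tx":0.021,"ty":0,"tz":0.06,"ax":0,"ay":0,"az":0,"fingers":1},
    {"tx":0.022,"ty":0,"tz":0.0634,"ax":0,"ay":0,"az":0,"fingers":1},
  ],
)

```text
time_s: 5.65
tcp_pos: [0.5817, 0.0652, 0.06]
ee_rot: [[-0.938, 0.055, 0.341], [0.049, 0.998, -0.026], [-0.342, -0.007, -0.94]]
wrist_force: [-0.5, 1.9, -0.0]
gripper_width: 0.526
```

>>> play_rows(
  commands=[
    {"tx":0.0,"ty":0,"tz":0,"ax":0,"ay":0,"az":0,"fingers":1},
    {"tx":0.001,"ty":0,"tz":0.003,"ax":0,"ay":0,"az":0,"fingers":1},
    {"tx":0.001,"ty":0,"tz":0.003,"ax":0,"ay":0,"az":0,"fingers":1},
  ],
)

```text
time_s: 5.9
tcp_pos: [0.5829, 0.065, 0.0601]
ee_rot: [[-0.937, 0.054, 0.345], [0.049, 0.999, -0.025], [-0.346, -0.006, -0.938]]
wrist_force: [-0.4, 0.2, -1.1]
gripper_width: 0.527
```

>>> play_rows(
  commands=[
    {"tx":0.0008,"ty":0,"tz":0.0025,"ax":0,"ay":0,"az":0,"fingers":1},
    {"tx":0.0015,"ty":0,"tz":0.005,"ax":0,"ay":0,"az":0,"fingers":1},
    {"tx":0.0015,"ty":0,"tz":0.005,"ax":0,"ay":0,"az":0,"fingers":1},
  ],
)

```text
time_s: 6.15
tcp_pos: [0.5832, 0.065, 0.0598]
ee_rot: [[-0.938, 0.052, 0.342], [0.047, 0.999, -0.023], [-0.343, -0.006, -0.939]]
wrist_force: [0.8, 2.7, 9.8]
gripper_width: 0.525
```

```bash
python3 - <<'E'
from h import *
s=r.sense();print(s["joints"].round(1),Jg(s["tcp_pos"]),s["wrist_force"],s["moment"],s["gripper_width"])
w=viewer.capture("wrist");save(w,"w2.png")
E
```

```text
[  13.6   63.    32.8  -19.5 -127.3 -108.3] [ 0.0005 -0.1014  0.0598] [0.75125783 2.69301816 9.80947809] [ 0.47761046  0.88830012 -0.93210061] 0.5246404436150074
```

View pics/w2.png

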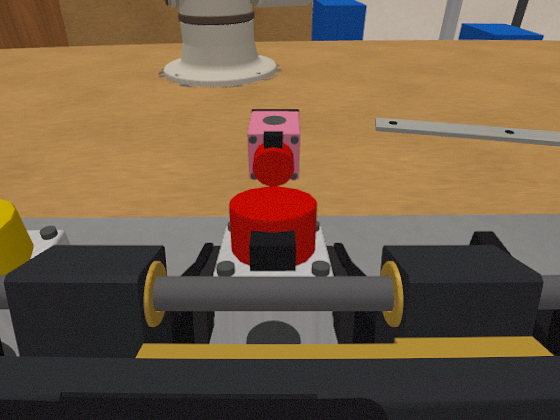

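```bash
python3 - <<'E'
from h import *
print(cmd(W(.004,-.1014,.059),Rt(-74)),cmd(W(.008,-.1014,.057),Rt(-78)))
E
```

```text
(array([-0.004 ,  0.0001,  0.0027]), array([-0.0021,  0.0225, -0.0005])) (array([-0.0081,  0.0001,  0.007 ]), array([-0.002 ,  0.0448, -0.0005]))
```

>>> play_rows(
  commands=[
    {"tx":-0.003,"ty":0,"tz":0,"ax":0,"ay":0.015,"az":0,"fingers":1},
    {"tx":-0.006,"ty":0,"tz":0.001,"ax":0,"ay":0.03,"az":0,"fingers":1},
    {"tx":-0.009,"ty":0,"tz":0.002,"ax":0,"ay":0.045,"az":0,"fingers":1},
    {"tx":-0.009,"ty":0,"tz":0.002,"ax":0,"ay":0.045,"az":0,"fingers":1},
  ],
)

```text
time_s: 6.53
tcp_pos: [0.5898, 0.0643, 0.0566]
ee_rot: [[-0.978, 0.054, 0.204], [0.052, 0.999, -0.017], [-0.204, -0.006, -0.979]]
wrist_force: [-0.5, 1.4, 2.7]
gripper_width: 0.526
```

```bash
python3 - <<'E'
from h import *
s=r.sense();print(s["joints"].round(1),Jg(s["tcp_pos"]),s["wrist_force"],s["moment"],s["gripper_width"],np.degrees(np.arcsin(s["ee_rot"][2,0])))
E
```

```text
[  13.    67.6   38.3  -22.9 -136.1 -110.6] [ 0.0072 -0.1018  0.0566] [-0.47899353  1.39025704  2.65985538] [ 0.04188932 -0.90059808 -0.34306547] 0.5263720604771663 -11.78832961688942
```

>>> play_rows(
  commands=[
    {"tx":0,"ty":0,"tz":0,"ax":0,"ay":0,"az":0,"fingers":-0.7},
    {"tx":0,"ty":0,"tz":0,"ax":0,"ay":0,"az":0,"fingers":-0.7},
    {"tx":0,"ty":0,"tz":0,"ax":0,"ay":0,"az":0,"fingers":-0.7},
    {"tx":0,"ty":0,"tz":0,"ax":0,"ay":0,"az":0,"fingers":-0.7},
    {"tx":0,"ty":0,"tz":0,"ax":0,"ay":0,"az":0,"fingers":-0.7},
  ],
)

```text
time_s: 6.95
tcp_pos: [0.5897, 0.0647, 0.0563]
ee_rot: [[-0.976, 0.055, 0.21], [0.053, 0.998, -0.018], [-0.211, -0.007, -0.978]]
wrist_force: [0.1, -0.2, -0.9]
gripper_width: 0.8
```

>>> play_rows(
  commands=[
    {"tx":-0.005,"ty":0,"tz":-0.01,"ax":0,"ay":0,"az":0,"fingers":-0.7},
    {"tx":-0.015,"ty":0,"tz":-0.04,"ax":0,"ay":0,"az":0,"fingers":-0.7},
    {"tx":-0.03,"ty":0,"tz":-0.09,"ax":0,"ay":0,"az":0,"fingers":-0.7},
    {"tx":-0.04,"ty":0,"tz":-0.14,"ax":0,"ay":0,"az":0,"fingers":-0.7},
    {"tx":-0.05,"ty":0,"tz":-0.19,"ax":0,"ay":0,"az":0,"fingers":-0.7},
  ],
)

```text
time_s: 7.37
tcp_pos: [0.5965, 0.0651, 0.2051]
ee_rot: [[-0.976, 0.054, 0.209], [0.052, 0.998, -0.019], [-0.209, -0.008, -0.978]]
wrist_force: [0.3, -0.4, 0.9]
gripper_width: 0.851
```

```bash
python3 - <<'E'
from h import *
s=r.sense();print(s["joints"].round(1),Jg(s["tcp_pos"]),s["gripper_width"])
print(cmd(W(0,-.40,.25),np.c_[-Z,Y,X]), cmd(W(0,-.40,.25),np.c_[-Z,X,-Y]),cmd(W(0,-.40,.25),np.c_[-Z,-X,Y]))
E
```

```text
[  12.4   58.7   43.1  -29.8 -148.5 -119.7] [ 0.0138 -0.1006  0.2051] 0.8509970361524686
(array([ 0.0037, -0.3997, -0.059 ]), array([-0.0033, -0.4329,  0.0007])) (array([ 0.0037, -0.3997, -0.059 ]), array([ 0.4112, -0.334 ,  0.3351])) (array([ 0.0037, -0.3997, -0.059 ]), array([-0.4174, -0.336 , -0.335 ]))
```

>>> play_rows(
  commands=[
    {"tx":0.0037,"ty":-0.4,"tz":-0.11,"ax":-0.4174,"ay":-0.336,"az":-0.335,"fingers":0},
    {"tx":0.0037,"ty":-0.4,"tz":-0.11,"ax":-0.4174,"ay":-0.336,"az":-0.335,"fingers":0},
    {"tx":0.0037,"ty":-0.4,"tz":-0.11,"ax":-0.4174,"ay":-0.336,"az":-0.335,"fingers":0},
    {"tx":0.0037,"ty":-0.4,"tz":-0.11,"ax":-0.4174,"ay":-0.336,"az":-0.335,"fingers":0},
    {"tx":0.0037,"ty":-0.4,"tz":-0.11,"ax":-0.4174,"ay":-0.336,"az":-0.335,"fingers":0},
  ],
)

```text
time_s: 7.78
tcp_pos: [0.5747, -0.1125, 0.2521]
ee_rot: [[-0.835, -0.34, 0.433], [-0.183, 0.913, 0.364], [-0.519, 0.225, -0.824]]
wrist_force: [-0.1, 0.2, -1.5]
gripper_width: 0.566
```

```bash
python3 - <<'E'
from h import *
s=r.sense();print(s["joints"].round(1),Jg(s["tcp_pos"]),s["gripper_width"])
print(cmd(W(0,-.42,.25),np.c_[-Z,-X,Y]))
E
```

```text
[   7.    46.1   23.     5.6 -125.4  -68.7] [ 0.0006 -0.2791  0.2521] 0.5662688265382018
(array([ 0.0441, -0.1686, -0.0703]), array([-0.3007, -0.2403, -0.2408]))
```

>>> play_rows(
  commands=[
    {"tx":0.044,"ty":-0.169,"tz":-0.07,"ax":-0.3007,"ay":-0.2403,"az":-0.2408,"fingers":0.5},
    {"tx":0.044,"ty":-0.169,"tz":-0.07,"ax":-0.3007,"ay":-0.2403,"az":-0.2408,"fingers":0.5},
    {"tx":0.044,"ty":-0.169,"tz":-0.07,"ax":-0.3007,"ay":-0.2403,"az":-0.2408,"fingers":0.5},
    {"tx":0.044,"ty":-0.169,"tz":-0.07,"ax":-0.3007,"ay":-0.2403,"az":-0.2408,"fingers":0.5},
    {"tx":0.044,"ty":-0.169,"tz":-0.07,"ax":-0.3007,"ay":-0.2403,"az":-0.2408,"fingers":0.5},
  ],
)

```text
time_s: 8.2
tcp_pos: [0.5652, -0.2557, 0.2502]
ee_rot: [[-0.501, -0.749, 0.434], [-0.246, 0.604, 0.758], [-0.83, 0.273, -0.487]]
wrist_force: [-0.5, 0.4, 0.2]
gripper_width: 0.269
```

```bash
python3 - <<'E'
from h import *
s=r.sense();print(s["joints"].round(1),Jg(s["tcp_pos"]),s["gripper_width"])
print(cmd(W(0,-.42,.20),np.c_[-Z,-X,Y]))
c=viewer.capture("top");save(c,"t2.png",(160,150,360,240),4)
E
```

```text
[ -2.5  34.1   9.   15.6 -95.3 -34.9] [-0.002  -0.4226  0.2502] 0.26851326683440957
(array([ 0.0534, -0.0183,  0.0363]), array([-0.1714, -0.1345, -0.1353]))
```

View pics/t2.png

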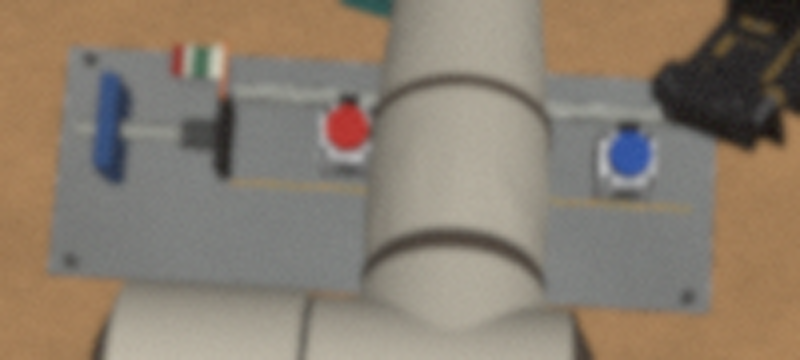

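>>> play_rows(
  commands=[
    {"tx":0.0534,"ty":-0.0183,"tz":0.036,"ax":-0.1714,"ay":-0.1345,"az":-0.1353,"fingers":0.5},
    {"tx":0.0534,"ty":-0.0183,"tz":0.036,"ax":-0.1714,"ay":-0.1345,"az":-0.1353,"fingers":0.5},
    {"tx":0.0534,"ty":-0.0183,"tz":0.036,"ax":-0.1714,"ay":-0.1345,"az":-0.1353,"fingers":0.5},
    {"tx":0.0534,"ty":-0.0183,"tz":0.036,"ax":-0.1714,"ay":-0.1345,"az":-0.1353,"fingers":0.5},
    {"tx":0.0534,"ty":-0.0183,"tz":0.036,"ax":-0.1714,"ay":-0.1345,"az":-0.1353,"fingers":0.5},
  ],
)

```text
time_s: 8.67
tcp_pos: [0.5684, -0.2492, 0.2002]
ee_rot: [[-0.105, -0.982, 0.158], [-0.084, 0.167, 0.982], [-0.991, 0.09, -0.1]]
wrist_force: [-0.0, -0.4, -0.6]
gripper_width: 0.253
```

```bash
python3 - <<'E'
from h import *
s=r.sense();print(s["joints"].round(1),Jg(s["tcp_pos"]),s["gripper_width"])
print(cmd(W(0,-.42,.12),np.c_[-Z,-X,Y]))
c=viewer.capture("top");d=viewer.capture("scene")
for n,c in(("top",c),("scene",d)):
    h=cv2.cvtColor(c["image"],cv2.COLOR_RGB2HSV);H=h[...,0].astype(int);H=np.where(H>170,H-180,H)
    for nm,lo,hi in(("blue",108,125),("yellow",20,32),("red",-4,5)):
        m=((H>=lo)&(H<=hi)&(h[...,1]>140)&(h[...,2]>80)).astype(np.uint8)
        N,_,st,ce=cv2.connectedComponentsWithStats(m)
        for i in range(1,N):
            if 30<st[i,4]<300:
                g=Jg(ray(c,ce[i],.088))
                if abs(g[0])<.06 and -.4<g[1]<0:print(n,nm,st[i,4],g)
E
```

```text
[ -6.2  25.2  -3.2   5.9 -67.1  -5.8] [ 0.0009 -0.4159  0.2002] 0.25255233149384265
(array([ 0.1066, -0.009 ,  0.0053]), array([-0.0369, -0.0302, -0.0304]))
top blue 67 [-0.0047 -0.3293  0.088 ]
top red 73 [ 0.0028 -0.1005  0.088 ]
scene blue 103 [-0.0029 -0.3286  0.088 ]
scene yellow 163 [-0.0006 -0.2159  0.088 ]
scene red 177 [ 0.0056 -0.0961  0.088 ]
```

```bash
cat >> h.py <<'E'
def Rp(b):
    b=np.radians(b);x=np.sin(b)*Y-np.cos(b)*Z;return np.c_[x,-X,np.cross(x,-X)]
E
python3 - <<'E'
from h import *
print(cmd(W(-.002,-.41,.09),Rp(20)))
E
```

```text
(array([ 0.1474, -0.0095,  0.0247]), array([-0.0441, -0.1414, -0.0232]))
```

>>> play_rows(
  commands=[
    {"tx":0.05,"ty":-0.0095,"tz":0.008,"ax":-0.0441,"ay":-0.1414,"az":-0.0232,"fingers":0.5},
    {"tx":0.1,"ty":-0.0095,"tz":0.016,"ax":-0.0441,"ay":-0.1414,"az":-0.0232,"fingers":0.5},
    {"tx":0.147,"ty":-0.0095,"tz":0.0247,"ax":-0.0441,"ay":-0.1414,"az":-0.0232,"fingers":0.5},
    {"tx":0.147,"ty":-0.0095,"tz":0.0247,"ax":-0.0441,"ay":-0.1414,"az":-0.0232,"fingers":0.5},
    {"tx":0.147,"ty":-0.0095,"tz":0.0247,"ax":-0.0441,"ay":-0.1414,"az":-0.0232,"fingers":0.5},
  ],
)

```text
time_s: 9.18
tcp_pos: [0.5649, -0.2444, 0.0841]
ee_rot: [[0.007, -0.999, 0.052], [0.345, 0.051, 0.937], [-0.938, 0.011, 0.345]]
wrist_force: [1.4, -0.6, -0.1]
gripper_width: 0.25
```

```bash
python3 - <<'E'
from h import *
s=r.sense();print(s["joints"].round(1),Jg(s["tcp_pos"]),s["gripper_width"])
print(cmd(W(-.002,-.395,.05),Rp(20)))
E
```

```text
[-18.4  34.1   1.8 -21.3 -65.5  25.6] [-0.0028 -0.4114  0.0841] 0.25033722506918693
(array([ 0.0502, -0.0016,  0.0048]), array([-0.0021,  0.0011, -0.003 ]))
```

>>> play_rows(
  commands=[
    {"tx":0.025,"ty":0,"tz":0.002,"ax":0,"ay":0,"az":0,"fingers":0.5},
    {"tx":0.05,"ty":-0.001,"tz":0.005,"ax":0,"ay":0,"az":0,"fingers":0.5},
    {"tx":0.05,"ty":-0.001,"tz":0.005,"ax":0,"ay":0,"az":0,"fingers":0.5},
    {"tx":0.0545,"ty":-0.001,"tz":0.0175,"ax":0,"ay":0,"az":0,"fingers":0.5},
    {"tx":0.0575,"ty":-0.001,"tz":0.025,"ax":0,"ay":0,"az":0,"fingers":0.5},
  ],
)

```text
time_s: 9.6
tcp_pos: [0.5695, -0.2092, 0.0547]
ee_rot: [[0.012, -0.999, 0.043], [0.34, 0.045, 0.939], [-0.94, 0.003, 0.34]]
wrist_force: [0.4, 0.8, 0.6]
gripper_width: 0.248
```

```bash
python3 - <<'E'
from h import *
s=r.sense();print(s["joints"].round(1),Jg(s["tcp_pos"]),s["gripper_width"],s["wrist_force"])
print(cmd(W(-.002,-.33,.05),Rp(20)))
E
```

```text
[-15.2  34.9  -1.5 -22.4 -60.3  24.9] [ 1.000e-04 -3.759e-01  5.470e-02] 0.24844378240901563 [0.40240611 0.80598404 0.58800462]
(array([0.0268, 0.0025, 0.0555]), array([ 0.0008, -0.0007, -0.0013]))
```

>>> play_rows(
  commands=[
    {"tx":0.009,"ty":0.002,"tz":0.008,"ax":0,"ay":0,"az":0,"fingers":0.5},
    {"tx":0.013,"ty":0.002,"tz":0.018,"ax":0,"ay":0,"az":0,"fingers":0.5},
    {"tx":0.017,"ty":0.002,"tz":0.028,"ax":0,"ay":0,"az":0,"fingers":0.5},
    {"tx":0.021,"ty":0.002,"tz":0.038,"ax":0,"ay":0,"az":0,"fingers":0.5},
    {"tx":0.025,"ty":0.002,"tz":0.048,"ax":0,"ay":0,"az":0,"fingers":0.5},
  ],
)

```text
time_s: 10.02
tcp_pos: [0.5694, -0.1696, 0.049]
ee_rot: [[0.014, -0.999, 0.044], [0.34, 0.046, 0.939], [-0.94, 0.002, 0.341]]
wrist_force: [-0.8, -3.4, 3.9]
gripper_width: 0.248
```

```bash
cat > look.py <<'E'
from h import *
import sys
s=r.sense();print(s["joints"].round(1),Jg(s["tcp_pos"]),s["wrist_force"].round(1))
for n in sys.argv[1:]:
    c=viewer.capture(n)
    h=cv2.cvtColor(c["image"],cv2.COLOR_RGB2HSV);H=h[...,0].astype(int);H=np.where(H>170,H-180,H)
    for nm,lo,hi in(("blue",108,125),("yellow",20,32),("red",-4,5)):
        m=((H>=lo)&(H<=hi)&(h[...,1]>140)&(h[...,2]>80)).astype(np.uint8)
        N,_,st,ce=cv2.connectedComponentsWithStats(m)
        for i in range(1,N):
            if 30<st[i,4]<300:
                g=Jg(ray(c,ce[i],.088))
                if abs(g[0])<.06 and -.4<g[1]<.03:print(n,nm,st[i,4],g)
    save(c,f"{n}_{s['time_s']:.2f}.png",(190,150,350,350) if n=="scene" else (160,150,350,240),3 if n=="scene" else 4)
E
python3 look.py scene top
```

```text
[-11.7  33.9  -4.2 -23.4 -57.6  22.8] [-0.002  -0.3363  0.049 ] [-0.8 -3.4  3.9]
scene blue 112 [-0.0032 -0.2944  0.088 ]
scene yellow 164 [-0.0006 -0.2158  0.088 ]
scene red 179 [ 0.0056 -0.0961  0.088 ]
top yellow 71 [-0.004  -0.2213  0.088 ]
top red 75 [ 0.0027 -0.1005  0.088 ]
```

>>> play_rows(
  commands=[
    {"tx":0.004,"ty":0,"tz":0.0125,"ax":0,"ay":0,"az":0,"fingers":0.5},
    {"tx":0.008,"ty":0,"tz":0.025,"ax":0,"ay":0,"az":0,"fingers":0.5},
    {"tx":0.0125,"ty":0,"tz":0.0375,"ax":0,"ay":0,"az":0,"fingers":0.5},
    {"tx":0.017,"ty":0,"tz":0.047,"ax":0,"ay":0,"az":0,"fingers":0.5},
    {"tx":0.02,"ty":0,"tz":0.0565,"ax":0,"ay":0,"az":0,"fingers":0.5},
  ],
)

```text
time_s: 10.53
tcp_pos: [0.5708, -0.1243, 0.0483]
ee_rot: [[0.012, -0.999, 0.044], [0.341, 0.045, 0.939], [-0.94, 0.004, 0.341]]
wrist_force: [-0.3, -2.7, -1.1]
gripper_width: 0.253
```

```bash
python3 look.py scene
```

```text
[ -7.6  32.8  -6.3 -24.3 -55.5  19.7] [-0.0027 -0.291   0.0483] [-0.3 -2.7 -1.1]
scene blue 119 [-0.0037 -0.2493  0.088 ]
scene yellow 165 [ 0.0005 -0.1992  0.088 ]
scene red 177 [ 0.0056 -0.096   0.088 ]
```

>>> play_rows(
  commands=[
    {"tx":0.004,"ty":0,"tz":0.0125,"ax":0,"ay":0,"az":0,"fingers":0.5},
    {"tx":0.008,"ty":0,"tz":0.025,"ax":0,"ay":0,"az":0,"fingers":0.5},
    {"tx":0.0125,"ty":0,"tz":0.0375,"ax":0,"ay":0,"az":0,"fingers":0.5},
    {"tx":0.017,"ty":0,"tz":0.05,"ax":0,"ay":0,"az":0,"fingers":0.5},
    {"tx":0.021,"ty":0,"tz":0.0625,"ax":0,"ay":0,"az":0,"fingers":0.5},
  ],
)

```text
time_s: 11.0
tcp_pos: [0.5728, -0.0743, 0.0494]
ee_rot: [[0.011, -0.999, 0.044], [0.342, 0.045, 0.939], [-0.94, 0.005, 0.342]]
wrist_force: [-0.0, -1.9, -1.8]
gripper_width: 0.249
```

```bash
python3 look.py scene
```

```text
[ -2.8  31.7  -8.1 -25.2 -53.4  15.9] [-0.0031 -0.241   0.0494] [-0.  -1.9 -1.8]
scene blue 126 [-0.0041 -0.1993  0.088 ]
scene yellow 167 [ 0.0003 -0.1495  0.088 ]
scene red 179 [ 0.0056 -0.0961  0.088 ]
```

>>> play_rows(
  commands=[
    {"tx":0.003,"ty":0,"tz":0.01,"ax":0,"ay":0,"az":0,"fingers":0.5},
    {"tx":0.006,"ty":0,"tz":0.02,"ax":0,"ay":0,"az":0,"fingers":0.5},
    {"tx":0.01,"ty":0,"tz":0.0325,"ax":0,"ay":0,"az":0,"fingers":0.5},
    {"tx":0.015,"ty":0,"tz":0.045,"ax":0,"ay":0,"az":0,"fingers":0.5},
    {"tx":0.019,"ty":0,"tz":0.0575,"ax":0,"ay":0,"az":0,"fingers":0.5},
  ],
)

```text
time_s: 11.47
tcp_pos: [0.5751, -0.0295, 0.0509]
ee_rot: [[0.012, -0.999, 0.045], [0.341, 0.046, 0.939], [-0.94, 0.004, 0.341]]
wrist_force: [0.6, -3.6, -2.8]
gripper_width: 0.251
```

```bash
python3 look.py scene
```

```text
[  1.6  30.8  -9.2 -25.8 -51.6  12.1] [-0.003  -0.1962  0.0509] [ 0.6 -3.6 -2.8]
scene blue 136 [-0.0039 -0.1543  0.088 ]
scene yellow 178 [ 0.0004 -0.1054  0.088 ]
scene red 177 [ 0.0057 -0.0599  0.088 ]
```

```bash
ls -t pics | head -1 | xargs -I{} cp pics/{} pics/mid.png
```

```text
(no output)
```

View pics/mid.png

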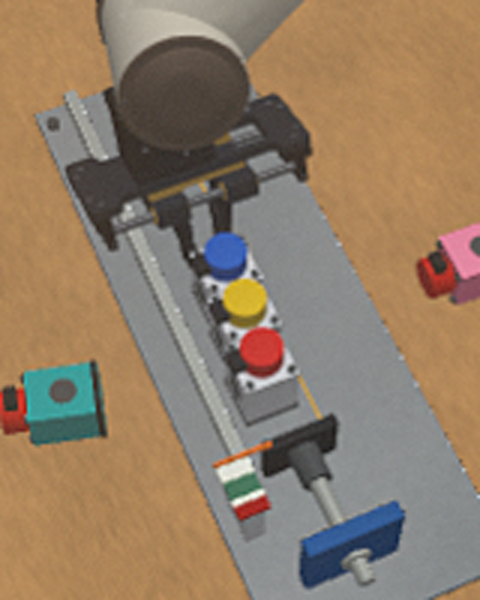

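>>> play_rows(
  commands=[
    {"tx":0.004,"ty":0,"tz":0.011,"ax":0,"ay":0,"az":0,"fingers":0.5},
    {"tx":0.008,"ty":0,"tz":0.022,"ax":0,"ay":0,"az":0,"fingers":0.5},
    {"tx":0.012,"ty":0,"tz":0.033,"ax":0,"ay":0,"az":0,"fingers":0.5},
    {"tx":0.016,"ty":0,"tz":0.044,"ax":0,"ay":0,"az":0,"fingers":0.5},
    {"tx":0.0185,"ty":0,"tz":0.05,"ax":0,"ay":0,"az":0,"fingers":0.5},
  ],
)

```text
time_s: 11.93
tcp_pos: [0.5772, 0.0106, 0.0511]
ee_rot: [[0.012, -0.999, 0.043], [0.341, 0.045, 0.939], [-0.94, 0.003, 0.341]]
wrist_force: [-1.0, -7.3, 2.0]
gripper_width: 0.248
```

```bash
python3 look.py scene
```

```text
[  5.6  30.4  -9.8 -26.2 -50.    8.8] [-0.0029 -0.156   0.0511] [-1.  -7.3  2. ]
scene blue 140 [-0.0036 -0.1146  0.088 ]
scene yellow 178 [ 0.0005 -0.0653  0.088 ]
scene red 188 [ 0.0061 -0.0197  0.088 ]
```

>>> play_rows(
  commands=[
    {"tx":0.002,"ty":0,"tz":0.006,"ax":0,"ay":0,"az":0,"fingers":0.5},
    {"tx":0.004,"ty":0,"tz":0.011,"ax":0,"ay":0,"az":0,"fingers":0.5},
    {"tx":0.0055,"ty":0,"tz":0.0155,"ax":0,"ay":0,"az":0,"fingers":0.5},
    {"tx":0.007,"ty":0,"tz":0.0185,"ax":0,"ay":0,"az":0,"fingers":0.5},
    {"tx":0.007,"ty":0,"tz":0.0185,"ax":0,"ay":0,"az":0,"fingers":0.5},
  ],
)

```text
time_s: 12.4
tcp_pos: [0.5779, 0.0227, 0.0511]
ee_rot: [[0.012, -0.999, 0.043], [0.338, 0.045, 0.94], [-0.941, 0.003, 0.339]]
wrist_force: [-0.4, -10.3, 1.3]
gripper_width: 0.251
```

```bash
python3 look.py scene; python3 - <<'E'
from h import *
c=viewer.capture("scene");save(c,"f1.png",(220,190,350,350),3.7)
g=c["image"];h=cv2.cvtColor(g,cv2.COLOR_RGB2HSV).astype(int);H=h[...,0]
box=np.zeros(H.shape,bool);box[290:335,255:290]=1
for n,m in(("orange",(H>=7)&(H<=14)&(h[...,1]>190)),("green",(H>60)&(H<90)&(h[...,1]>100)),("red",((H<5)|(H>174))&(h[...,1]>170))):
    v,u=np.nonzero(m&box)
    if len(u):print(n,len(u),[Jg(ray(c,(u[v==k].mean(),k),.06))for k in sorted(set(v))][::3])
E
```

```text
[  6.9  30.3 -10.  -26.1 -49.5   7.6] [-0.0027 -0.1439  0.0511] [ -0.4 -10.3   1.3]
scene blue 145 [-0.0033 -0.1021  0.088 ]
scene yellow 184 [ 0.0004 -0.0533  0.088 ]
scene red 187 [ 0.0058 -0.0077  0.088 ]
orange 13 [array([0.0287, 0.0139, 0.06  ]), array([0.0433, 0.0157, 0.06  ]), array([0.066 , 0.0166, 0.06  ])]
green 21 [array([0.0484, 0.0216, 0.06  ]), array([0.061 , 0.0241, 0.06  ]), array([0.0632, 0.0311, 0.06  ])]
red 62 [array([ 0.0047, -0.0087,  0.06  ]), array([ 0.0079, -0.0017,  0.06  ]), array([0.057 , 0.0444, 0.06  ]), array([0.0671, 0.0479, 0.06  ])]
```

View pics/f1.png

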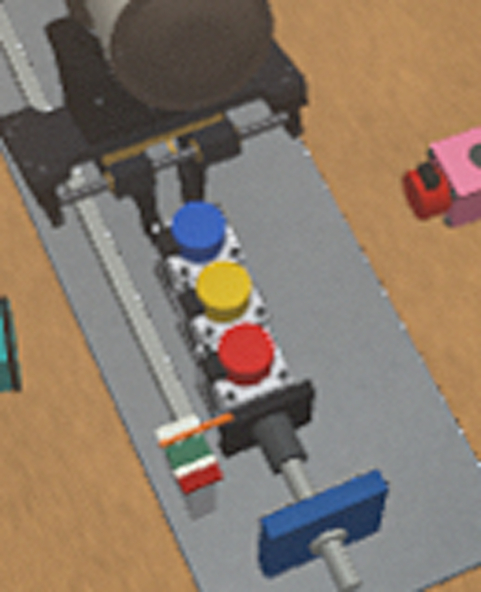

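>>> play_rows(
  commands=[
    {"tx":0.0015,"ty":0,"tz":0.004,"ax":0,"ay":0,"az":0,"fingers":0.5},
    {"tx":0.003,"ty":0,"tz":0.008,"ax":0,"ay":0,"az":0,"fingers":0.5},
    {"tx":0.003,"ty":0,"tz":0.008,"ax":0,"ay":0,"az":0,"fingers":0.5},
    {"tx":0.003,"ty":0,"tz":0.008,"ax":0,"ay":0,"az":0,"fingers":0.5},
    {"tx":0.003,"ty":0,"tz":0.008,"ax":0,"ay":0,"az":0,"fingers":0.5},
  ],
)

```text
time_s: 12.92
tcp_pos: [0.5782, 0.0281, 0.0511]
ee_rot: [[0.013, -0.999, 0.044], [0.338, 0.045, 0.94], [-0.941, 0.003, 0.338]]
wrist_force: [-1.8, -13.2, 3.0]
gripper_width: 0.249
```

>>> play_rows(
  commands=[
    {"tx":0,"ty":0,"tz":0,"ax":0,"ay":0,"az":0,"fingers":0.5},
    {"tx":0,"ty":0,"tz":0,"ax":0,"ay":0,"az":0,"fingers":0.5},
    {"tx":0,"ty":0,"tz":0,"ax":0,"ay":0,"az":0,"fingers":0.5},
    {"tx":0,"ty":0,"tz":0,"ax":0,"ay":0,"az":0,"fingers":0.5},
    {"tx":0,"ty":0,"tz":0,"ax":0,"ay":0,"az":0,"fingers":0.5},
  ],
)

```text
time_s: 13.33
tcp_pos: [0.5782, 0.0281, 0.0511]
ee_rot: [[0.013, -0.999, 0.044], [0.338, 0.045, 0.94], [-0.941, 0.003, 0.338]]
wrist_force: [-0.9, -13.5, 2.4]
gripper_width: 0.244
```

```bash
python3 look.py scene top; python3 - <<'E'
from h import *
c=viewer.capture("scene");save(c,"f2.png",(235,230,325,345),5)
E
```

```text
[  7.5  30.3 -10.1 -26.1 -49.2   7. ] [-0.0027 -0.1384  0.0511] [ -0.9 -13.5   2.4]
scene blue 153 [-0.0033 -0.0961  0.088 ]
scene yellow 184 [ 0.0003 -0.048   0.088 ]
scene red 188 [ 0.0061 -0.0024  0.088 ]
top red 66 [ 0.0038 -0.0054  0.088 ]
```

View pics/f2.png

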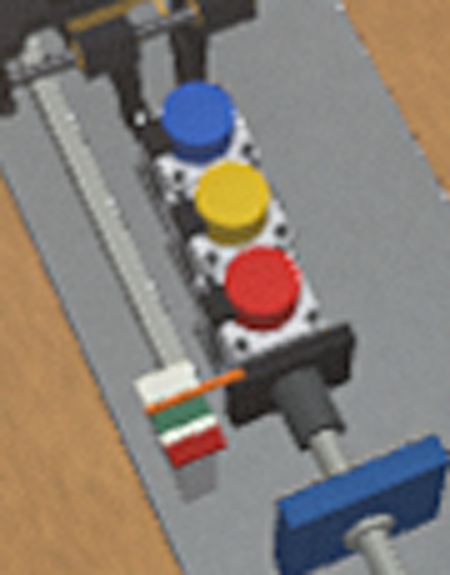

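```bash
python3 - <<'E'
from h import *
from scipy.optimize import least_squares
c=viewer.capture("scene");print(r.sense()["wrist_force"])
i0=cv2.imread("pics/scene0.png")[:,:,::-1]
for n,g in(("0",i0),("now",c["image"])):
    h=cv2.cvtColor(np.ascontiguousarray(g),cv2.COLOR_RGB2HSV).astype(int);H=h[...,0]
    b=np.zeros(H.shape,bool);b[290:335,255:292]=1
    w=np.where(b&(H>=5)&(H<=16)&(h[...,1]>130)&(h[...,2]>110),h[...,1]-100,0);v,u=np.nonzero(w);W_=w[v,u]
    p=np.array([Jg(ray(c,(a,d),.064)) for a,d in zip(u,v)]);k=np.polyfit(p[:,0],p[:,1],1,w=W_)
    print(n,len(u),p[:,0].min(),p[:,0].max(),"y at x=.03,.05:",np.polyval(k,[.03,.05]).round(4))
E
```

```text
[ -1.60392419 -11.98153545   3.04718102]
0 52 0.0255 0.1044 y at x=.03,.05: [0.0003 0.0066]
now 55 0.0263 0.1096 y at x=.03,.05: [0.019  0.0241]
```

>>> play_rows(
  commands=[
    {"tx":0.0005,"ty":0,"tz":0.0015,"ax":0,"ay":0,"az":0,"fingers":0.5},
    {"tx":0.001,"ty":0,"tz":0.003,"ax":0,"ay":0,"az":0,"fingers":0.5},
    {"tx":0.001,"ty":0,"tz":0.003,"ax":0,"ay":0,"az":0,"fingers":0.5},
    {"tx":0.001,"ty":0,"tz":0.003,"ax":0,"ay":0,"az":0,"fingers":0.5},
    {"tx":0.001,"ty":0,"tz":0.003,"ax":0,"ay":0,"az":0,"fingers":0.5},
  ],
)

```text
time_s: 13.95
tcp_pos: [0.5782, 0.0297, 0.0511]
ee_rot: [[0.013, -0.999, 0.044], [0.337, 0.045, 0.94], [-0.941, 0.003, 0.337]]
wrist_force: [-1.6, -15.5, 2.4]
gripper_width: 0.247
```

```bash
python3 look.py scene && python3 -c "
from h import *
c=viewer.capture('scene');save(c,'f3.png',(235,230,325,345),5)"
```

```text
[  7.7  30.3 -10.1 -26.  -49.2   6.8] [-0.0027 -0.1368  0.0511] [ -1.6 -15.5   2.4]
scene blue 146 [-0.0033 -0.0956  0.088 ]
scene yellow 188 [ 0.0004 -0.0468  0.088 ]
scene red 189 [ 0.0059 -0.0013  0.088 ]
```

View pics/f3.png

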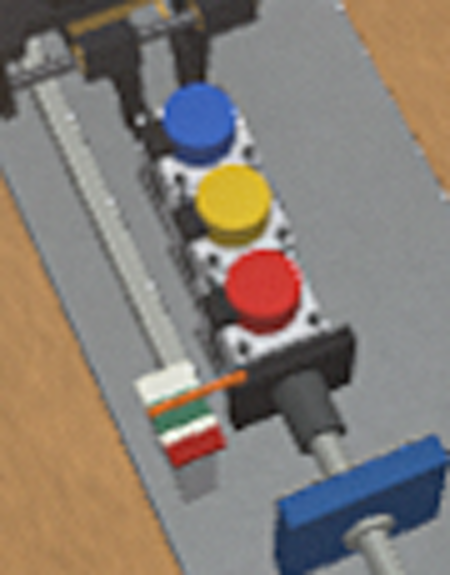

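The pointer is over the green, all three valves are upright and touching, and the pressed depth is about 20 mm. I'm handing it in.

```bash
python3 -c "
from station import job
print(job.finish_job())"
```

```text
the job is handed in; nothing more can be done
None
```

The red valve is back upright on its foot in the lane. The three valves are closed up against the sprung stop, and the arm is holding them there. I handed the job in at about 14 s.

- **Standing the valve:** I gripped the red valve across its sides, turned it about 87°, set it down and let go. A picture afterwards showed it upright, and neither of the other two had been knocked over.
- **Closing the row:** I pushed on the blue valve, the farthest from the stop, with two fingertips until all three met and pressed the stop.
- **Final position:** The last picture shows all three upright and touching, with the pointer on the near part of the green and well short of the red. I estimate the stop is pressed in about 20 mm, where green runs from 13 to 29 mm. The row stands within about 6 mm of the lane's centre line.
- **Force:** The wrist reads about 15 N of push. That is more than the 6 to 13 N the spring takes in the green, because it includes the valves' friction on the plate.
- **Where checks disagreed:** The two cameras differed by about 3 mm on how far the stop was in, both within green (17.6 and 20.6 mm). I then pushed about 2 mm further, and rechecked only with the scene camera.
- **Other things:** I kept clear of the bar, spray can, wrench and screwdriver, but took no final picture to confirm they hadn't moved.

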